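Present a vial foot to the inspection camera

TASK

The check standard read low and its vial may be cracked at the foot: it is the one vial standing by itself on the inner ring of the black carousel. Draw it straight up out of its pocket and hold it up to the inspection camera foot first, with the foot centred on the lens's line of sight 90 mm in front of the lens and the vial lying squarely along that line. Finish while still holding it there, in the air and steady; leave the other vials and the things on the bench where they are and do not bump the camera.

Things in the scene. Friction and masses are not known exactly. Their poses are not given: they have to be found in the camera images.
- vial: the vial to present, alone on the carousel's inner ring: sealed, amber glass body 27.5 mm across and 72 mm high from the foot, then shoulder and white 24 mm cap; 95 mm over all, about 70 g. Origin at the centre of its foot, z from foot to cap. Stands upright, 40 mm deep in its pocket, 55 mm showing above the deck. Its axis is over 90 mm from the knob and the other vials
- vial_foot (a point): centre of the vial's flat foot (the same point as vial)
- vial_cap (a point): centre of the top of the vial's cap, 95 mm from the foot
- carousel: black sampler carousel, fixed on the bench, a disc 360 mm across, 60 mm high; origin at the centre of its underside, z up. 24 round pockets on an outer ring of 155 mm radius, 16 on an inner ring of 110 mm radius, 29.6 mm wide, 40 mm deep, floors 20 mm above the bench. 32 mm knob at the hub, top 86 mm above the bench. The vial stands on its +x axis; its yaw may be anything
- carousel_deck (a point): centre of the carousel's flat top, 60 mm above the bench
- camera: inspection camera in a yoke on a flat steel foot, fixed on the bench, 180 mm high, left or right of the carousel; origin on the bench straight below the focus point. Its body and foot stand on its +x side, 30 to 200 mm from the origin, 110 mm wide. It looks up at 50 degrees above level toward its own -x side (roughly toward the robot)
- lens (a point): centre of the lens's front glass, 151 mm above the bench, in the middle of a silver ring light 76 mm across whose face is flush with it; z axis = the line of sight, pointing out of the lens (up and toward the camera's -x side, 40 degrees from vertical)
- focus (a point): the point in the air on the line of sight, 90 mm in front of the lens, 220 mm above the bench: here the centre of the vial's foot belongs. Axes as lens, so z points away from the lens; the vial's own z (foot to cap) must point the same way
- reagent: bystander: amber reagent bottle, 72 mm across, 155 mm high; origin under its centre
- beaker: bystander: small glass beaker, 70 mm across, 90 mm high; origin under its centre
- wrench: bystander: steel open-ended wrench, 170 mm long, lying flat; origin under its middle
- sample0: bystander: sample vial like the one to present, in the carousel's outer ring (six of them fill consecutive pockets); origin at its foot
- sample1: bystander: sample vial like the one to present, in the carousel's outer ring; origin at its foot
- sample2: bystander: sample vial like the one to present, in the carousel's outer ring; origin at its foot
- sample3: bystander: sample vial like the one to present, in the carousel's outer ring; origin at its foot
- sample4: bystander: sample vial like the one to present, in the carousel's outer ring; origin at its foot
- sample5: bystander: sample vial like the one to present, in the carousel's outer ring; origin at its foot
Not all that is in view belongs to the job. Leave any red or yellow look-alike of the camera alone.

How it is judged:
By the outcome, as a careful person would: the job done as asked, in the order asked, and still so for the second after the job is handed in, while the arm keeps its last pose, push and grip.
It also fails if it takes over 45 s, if anything falls off the work surface, if the arm or the gripper's body presses on something with over 40 N, if the wrist force passes 120 N, or if a joint passes its speed limit or range.

ROBOT

A 7-joint arm with a two-finger parallel gripper is mounted at the origin on the work surface. World frame = base frame: x ahead of the robot, y to its left, z up, the work surface at z = 0. Lengths are in m, angles in rad, forces in N, time in s.
With the tool pointing down it reaches from about 0.425 to 0.875 m from the base axis. Payload 8.4 kg.
Tool frame: the origin (TCP) lies at the very end of the fingers, on their centre line; the grasp point (between the pads) lies r.tcp_to_grasp behind it (r.tcp_to_grasp is the distance from the TCP to the grasp point, in m); z points along the fingers, y is the line along which they close (so a half turn about z gives the same grasp; the last joint's range is limited). The gripper opens to 87 mm and grips with 3 to 60 N. Pads are 19 mm wide; open, the fingers measure 117 mm over their backs; the gripper's body (75 mm by 190 mm) begins 51 mm behind the grasp point.
Start: joints at [1.147, 0.333, 0.04, 1.465, -0.013, 1.343, -0.059], TCP at [0.207, -0.616, 0.223] pointing down, gripper open.
Joint ranges: [-2.58, 2.58], [-0.38, 2.09], [-1.3, 1.39], [0.25, 2.4], [-1.5, 4.64], [0.08, 2.09], [-2.65, 2.65]. Speed limits (rad/s): [2.22, 2.22, 2.79, 2.79, 3.14, 3.14, 3.14].

INTERFACE

Orientations are given as a unit quaternion [w, x, y, z].
In Python, from rig import r, set_gripper, viewer, readout gives the robot as it stands. Calls block until the motion is done:
- r.move_pose(position, orientation): joint-space move of the TCP to a pose.
- r.movel(position, frame=None, max_speed=0.15): straight line of the TCP; frame=None keeps the orientation; max_speed is the mean speed in m/s.
- r.move_j(angles): joint-space move.
- set_gripper(opening, f_grip=None): finger opening in m; f_grip is the grip in N (None keeps the last); returns when the fingers have stopped.
- r.sleep(seconds).
- r.solve_ik(position, orientation): joint angles nearest the present ones, or None.
- viewer.grab_frame(name): name is "scene" or "top"; returns (picture, depth): 384x512x3 uint8, red, green, blue; 384x512 float32, m along the optical axis (not along the pixel's ray), 0 where there is no reading.
- viewer.calibration(name): a dict with "fx", "fy", "cx", "cy" (pixels), "camera_from_world" (4x4, takes a point from world to camera coordinates). Camera axes: x right, y down, z forward; pixel columns grow to the right and rows downward; lengths in m; the calibration is good to about 2 mm. A picture is of the moment at which its call begins. calibration takes no time and is no camera call.
A pose or a line that the arm cannot do raises r.PlanningError and nothing moves.
- r.job_done(): hands the job in; it is judged then, once.
Trained networks look in the newest picture that a camera, given by its name, has taken for a name from the list of things; names that differ only in an ending like _2 or _b are one class to them, and where a whole thing is asked for, a point or a joint stands for the part that bears it (a point fixed in the world has none). Each returns a list of dicts, best first, with "conf" (0 to 1); they miss things now and then, are a little off and sometimes report something else, mostly with a low value. They report only what shows in the picture. A call takes as long as a camera call. They do not tell look-alikes from the thing itself.
- viewer.find_in(name, camera): "at" ([row, column] in pixels, amid what is visible of it).
- viewer.outline_of(name, camera): "pixels" (384x512 bool, what is visible of it) and "at" ([row, column] in pixels, amid what is visible of it).
- viewer.spot_point(name, camera): "at" ([row, column] in pixels: a listed point, or the origin of a listed thing).
Readings, each from a call of its own:
- readout.current_time_s(): time.
- readout.current_joint_pos(): joint angles.
- readout.current_dq(): joint speeds.
- readout.current_joint_torque(): joint torques, N m.
- readout.current_position(): TCP position.
- readout.current_ee_rot(): TCP orientation.
- readout.current_ft_force(): force on the tool from outside, world axes, zero at the start.
- readout.current_ft_torque(): the same for the moment, N m.
- readout.current_gripper_width(): finger opening in m.
- readout.current_grip_force(): force on a finger pad.
Only numpy, scipy, OpenCV 4.12 (cv2) and the standard library are available. Lean on these libraries where they do the work, as an engineer would, in place of code of your own. Each camera call takes 0.05 s, during which the arm holds its last target. There are 200 camera calls.

## Working session

There is one attempt and no reset: what is moved stays moved. The work goes in short steps, each a Python script; the robot and the scene stay as the last script left them, time stands still between calls to the robot, and variables do not carry over. Pictures are saved under pics/ and viewed, at most 10 in all, crops included, and the job is handed in when it is done.

```bash
ls; mkdir -p pics
python3 - <<'E'
from rig import r, viewer, readout
import cv2, numpy as np
for n in ("scene","top"):
    p,d=viewer.grab_frame(n); cv2.imwrite(f"pics/{n}0.png",p[:,:,::-1]); np.savez(f"{n}0.npz",p=p,d=d)
    c=viewer.calibration(n); print(n,c["fx"],c["cx"],c["cy"],np.round(c["camera_from_world"],4).tolist())
    for k in ("vial_cap","vial_foot","carousel_deck","lens","focus","camera"):
        print(k,[(np.round(q["at"],1).tolist(),round(q["conf"],2)) for q in viewer.spot_point(k,n)][:7])
print(r.tcp_to_grasp,readout.current_time_s())
E
```

```text
pics
scene 362.69862069067943 253.0634970219729 192.9939127643711 [[-0.02, 0.9997, 0.0164, 0.0336], [0.6547, 0.0255, -0.7555, -0.2238], [-0.7557, -0.0043, -0.655, 1.7098], [0.0, 0.0, 0.0, 1.0]]
vial_cap [([203.7, 290.3], 0.51)]
vial_foot [([225.8, 289.6], 0.48)]
carousel_deck [([221.9, 324.3], 0.91)]
lens [([206.5, 210.7], 0.97), ([182.8, 155.6], 0.79), ([152.5, 208.9], 0.72)]
focus []
camera [([201.6, 162.2], 0.97), ([176.0, 209.8], 0.96), ([224.8, 207.5], 0.6)]
top 415.4437875049163 251.99107268771985 191.87502281480243 [[0.0134, -0.9999, 0.0061, -0.0231], [-0.9972, -0.0138, -0.0738, 0.5321], [0.0739, -0.0051, -0.9973, 1.8045], [0.0, 0.0, 0.0, 1.0]]
vial_cap [([189.0, 222.3], 0.58), ([200.0, 129.4], 0.53)]
vial_foot []
carousel_deck [([186.8, 197.2], 0.76), ([198.4, 370.4], 0.63)]
lens [([175.4, 287.2], 0.93), ([252.3, 294.0], 0.76), ([206.8, 334.5], 0.58)]
focus [([188.4, 292.3], 0.92), ([219.0, 342.5], 0.9), ([266.4, 297.7], 0.54)]
camera [([194.2, 288.1], 0.67), ([263.3, 297.7], 0.67)]
0.0187 0.7
```

```bash
python3 -c "
import cv2,numpy as np
a=cv2.imread('pics/scene0.png');b=cv2.imread('pics/top0.png');print(a.shape)
"
```

```text
(384, 512, 3)
```

View pics/scene0.png

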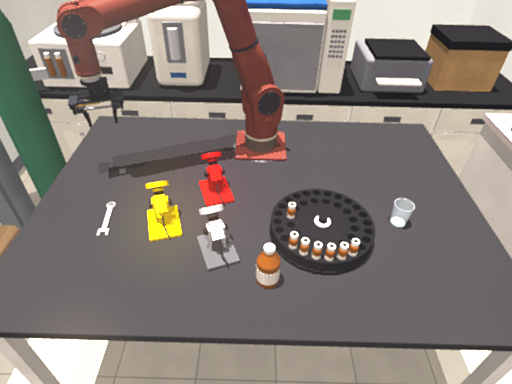

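View pics/top0.png

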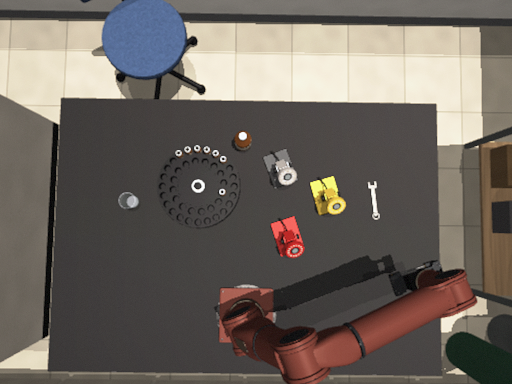

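The scene view shows the real (white/grey) camera at about (235,215), a red one at (180,215) and a yellow one at (210,162). The lone inner-ring vial is at (210,291). In the top view the camera lens is at (175,287), the vial at (192,222) and the hub at (186,198).

```bash
cat > h.py <<'E'
import numpy as np, cv2
from rig import viewer
def cloud(n,d):
    c=viewer.calibration(n); T=np.linalg.inv(c["camera_from_world"])
    v,u=np.mgrid[:384,:512]
    P=np.stack([(u-c["cx"])/c["fx"]*d,(v-c["cy"])/c["fy"]*d,d],-1)
    W=P@T[:3,:3].T+T[:3,3]; W[d==0]=np.nan; return W
def ray(n,at,z):
    c=viewer.calibration(n); T=np.linalg.inv(c["camera_from_world"])
    q=T[:3,:3]@[(at[1]-c["cx"])/c["fx"],(at[0]-c["cy"])/c["fy"],1]; o=T[:3,3]
    return o+q*(z-o[2])/q[2]
def proj(n,X):
    c=viewer.calibration(n); M=c["camera_from_world"]
    p=np.atleast_2d(X)@np.array(M)[:3,:3].T+np.array(M)[:3,3]
    return np.stack([c["fx"]*p[:,0]/p[:,2]+c["cx"],c["fy"]*p[:,1]/p[:,2]+c["cy"]],1)
E
python3 - <<'E'
from h import *
D={n:np.load(f"{n}0.npz") for n in ("scene","top")}
a=cv2.resize(D["scene"]["p"][180:280,185:285,::-1],None,fx=5,fy=5,interpolation=cv2.INTER_CUBIC)
b=cv2.resize(D["top"]["p"][140:200,250:310,::-1],None,fx=8,fy=8,interpolation=cv2.INTER_CUBIC)
m=np.zeros((500,790,3),np.uint8);m[:,:500]=0
a=cv2.resize(a,(395,395));b=cv2.resize(b,(395,395));m[:395,:395]=a;m[:395,395:]=b
cv2.imwrite("pics/crop.png",m)
for n in D:
    W=cloud(n,D[n]["d"]); 
    tab=W[(abs(W[...,2])<.015)]; print(n,"table z",np.nanmedian(tab[:,2]))
    deck=(abs(W[...,2]-.06)<.006)&(W[...,0]>.3)&(abs(W[...,1])<.6)
    m_=W[deck]; c=np.median(m_,0); m_=m_[np.hypot(*(m_-c)[:,:2].T)<.25]
    (cx,cy),rad=cv2.minEnclosingCircle(m_[:,:2].astype(np.float32)); print("deck",cx,cy,rad,np.median(m_[:,2]),len(m_))
print("hub top",ray("top",[186.8,197.2],.06),"scene",ray("scene",[221.9,324.3],.06))
print("vial cap",ray("top",[189,222.3],.115),ray("scene",[203.7,290.3],.115))
print("lens",ray("top",[175.4,287.2],.151),ray("scene",[206.5,210.7],.151))
for n,(y0,y1,x0,x1) in dict(scene=(200,270,195,245),top=(145,192,260,302)).items():
    W=cloud(n,D[n]["d"])[y0:y1,x0:x1].reshape(-1,3); W=W[W[:,2]>.02]
    print(n,W.min(0),W.max(0),len(W))
E
```

```text
scene table z 0.0009078636535797546
deck 0.5853425860404968 0.1943330615758896 0.21910090744495392 0.06070476646935885 4391
top table z -0.0002341424471348219
deck 0.5750707387924194 0.19529816508293152 0.2096124142408371 0.06001414572581032 3186
hub top [0.54799794 0.21992167 0.06      ] scene [0.55466445 0.22218473 0.06      ]
vial cap [0.53560951 0.10834489 0.115     ] [0.52633571 0.10201845 0.115     ]
lens [ 0.59217341 -0.15821823  0.151     ] [ 0.58871846 -0.16060679  0.151     ]
scene [ 0.41637925 -0.19837649  0.02007752] [ 0.71921849 -0.08670455  0.17577059] 741
top [ 0.55887642 -0.2042801   0.0201811 ] [ 0.71808025 -0.0668869   0.17762814] 444
```

View pics/crop.png

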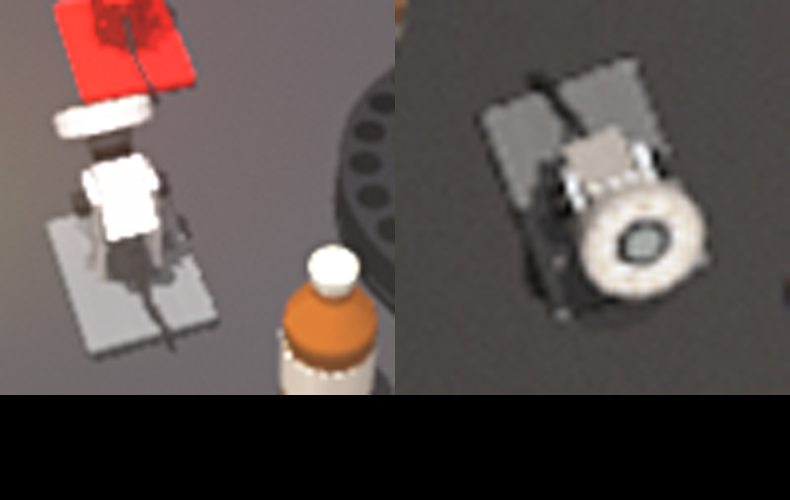

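The crop shows the camera's plate corners and ring. In the full top frame the ring centre is at about (176.5,287.7), and yaw is roughly 21°. Next I'll fit the pose and the vial numerically.

Run:
```python
from h import *
D={n:np.load(f"{n}0.npz") for n in ("scene","top")}
from scipy.optimize import least_squares
for n in D:
    W=cloud(n,D[n]["d"]); p=D[n]["p"].astype(int)
    x,y,z=W[...,0],W[...,1],W[...,2]
    cap=(z>.108)&(z<.122)&(np.hypot(x-.532,y-.105)<.03)
    k=(z>.078)&(z<.095)&(np.hypot(x-.55,y-.22)<.03)
    print(n,"cap",np.nanmean(W[cap],0),cap.sum(),"px",np.argwhere(cap).mean(0),"knob",np.nanmean(W[k],0),k.sum())
    sel=(z>.003)&(z<.02)&(np.hypot(x-.67,y+.12)<.13)&(p.min(-1)>75)
    q=W[sel]; print("plate",sel.sum(),np.median(q[:,2]),cv2.minAreaRect(q[:,:2].astype(np.float32)))
    ring=(np.hypot(x-.59,y+.16)<.055)&(z>.11)&(p.min(-1)>140)
    q=W[ring]; c=np.median(q,0); nrm=np.linalg.svd(q-q.mean(0))[2][2]
    for _ in range(4):
        e=(q-c)@nrm; g=q[abs(e)<.006]; c=g.mean(0); nrm=np.linalg.svd(g-c)[2][2]
    nrm*=np.sign(nrm[2]); print("ring",len(g),c,"n",nrm,"tilt",np.degrees(np.arccos(nrm[2])),"yaw",np.degrees(np.arctan2(-nrm[1],-nrm[0])))
# corner fit: x,y,yaw,plate front,back
s=3.95; t=395/60
obs={"top":[((480-395)/t+250,115/t+140,'b+'),((632-395)/t+250,58/t+140,'b-'),((562-395)/t+250,318/t+140,'f+'),((643-395)/t+250,241/t+140,'L')],
"scene":[(95/s+185,350/s+180,'b-'),(217/s+185,314/s+180,'b+'),(48/s+185,222/s+180,'f-'),(210.9,208.5,'L')]}
def res(P):
    X,Y,a,f,b=P; R=np.array([[np.cos(a),-np.sin(a)],[np.sin(a),np.cos(a)]]);o=[]
    for n,l in obs.items():
        for u,v,kk in l:
            loc={'b':(b,.055),'f':(f,.055),'L':(.0579,0)}[kk[0]]
            loc=np.array([loc[0],loc[1]*(1 if kk.endswith('+') else -1)]) if kk!='L' else np.array(loc)
            w=R@loc+[X,Y]; o+=list(proj(n,[*w,.151 if kk=='L' else .01])[0]-[u,v])
    return o
F=least_squares(res,[.54,-.18,.37,.03,.2],loss='soft_l1'); print(F.x,np.degrees(F.x[2])); print(np.round(F.fun,1))
```

```text
scene cap [0.5281735  0.10835918 0.11408806] 35 px [204.31428571 292.17142857] knob [0.55501045 0.21430284 0.08546696] 61
plate 1209 0.013616123093461274 ((0.677203893661499, -0.11631712317466736), (0.241371750831604, 0.2516641914844513), 21.74931526184082)
ring 170 [ 0.625148   -0.14863483  0.14300813] n [0.86696888 0.264709   0.42224887] tilt 65.02335031164002 yaw -163.02115524816065
top cap [0.52721598 0.11218931 0.11265928] 24 px [191.04166667 221.375     ] knob [0.55418217 0.21851867 0.08566774] 41
plate 282 0.012553721687836306 ((0.6388596296310425, -0.14194093644618988), (0.1576317697763443, 0.1164790466427803), 21.559768676757812)
ring 179 [ 0.59132241 -0.15689044  0.14999052] n [-0.55370635 -0.21543927  0.80436012] tilt 36.451496515449655 yaw 21.260304552543257
[ 0.53699694 -0.18115964  0.38439407  0.03625643  0.18355822] 22.024158013608396
[-0.2  0.1 -0.3 -0.1 -0.5  0.1 -0.2 -0.8 -1.3  0.1  0.5 -0.2 -0.8  0.1
  0.1 -1.6]
```

```bash
cat >> h.py <<'E'
from scipy.spatial.transform import Rotation as Ro
def frame(az,tilt,flip=0):
    "tool z leans outward by tilt toward azimuth az; y horizontal"
    z=np.array([np.sin(tilt)*np.cos(az),np.sin(tilt)*np.sin(az),-np.cos(tilt)])
    y=np.array([-np.sin(az),np.cos(az),0])*(-1 if flip else 1); x=np.cross(y,z)
    return np.stack([x,y,z],1)
def quat(R): q=Ro.from_matrix(R).as_quat(); return [q[3],*q[:3]]
YAW=np.radians(21.6); FOC=np.array([.5372,-.1793,.22]); VX=np.array([.5277,.1103])
E
python3 - <<'E'
from h import *
from rig import r, readout
print(readout.current_ee_rot())
for flip in (0,1):
  for az in (0,.2,.4,-.2):
    g=r.solve_ik([*VX,.065],quat(frame(az,0,flip))); print("grasp",flip,az,None if g is None else np.round(g,2))
  for d in (.044,.12):
    R=frame(YAW,np.radians(40),flip); g=r.solve_ik(list(FOC-R[:,2]*d),quat(R)); print("pres",flip,d,None if g is None else np.round(g,2))
E
```

```text
[1.97125162e-05 9.86844587e-01 1.61671764e-01 2.96186236e-05]
grasp 0 0 [ 0.53  0.42 -0.97  1.87  0.4   1.06  0.97]
grasp 0 0.2 [ 0.52  0.42 -0.96  1.88  0.39  1.05  1.17]
grasp 0 0.4 [ 0.61  0.48 -1.09  1.87  0.48  1.09  1.31]
grasp 0 -0.2 [ 0.53  0.42 -0.97  1.87  0.4   1.06  0.77]
pres 0 0.044 None
pres 0 0.12 None
grasp 1 0 [ 0.41  0.36 -0.81  1.88  0.31  1.03 -2.1 ]
grasp 1 0.2 [ 0.43  0.37 -0.84  1.88  0.32  1.03 -1.91]
grasp 1 0.4 [ 0.45  0.38 -0.87  1.88  0.34  1.04 -1.73]
grasp 1 -0.2 [ 0.4   0.36 -0.8   1.88  0.3   1.03 -2.3 ]
pres 1 0.044 [ 0.97 -0.13 -0.29  2.09 -0.8   0.96 -0.11]
pres 1 0.12 [ 1.06 -0.21 -0.25  2.03 -0.78  1.14 -0.11]
```

Run:
```python
from h import *
from rig import r, readout, set_gripper
r.movel([.207,-.616,.30],max_speed=.3)
q=np.array(readout.current_joint_pos()); q[0]=-0.2; r.move_j(list(q))
print(readout.current_position(),readout.current_ee_rot(),readout.current_time_s())
for flip in (0,1):
  for az in (0,.2,.4):
    g=r.solve_ik([*VX,.065],quat(frame(az,0,flip))); print("grasp",flip,az,None if g is None else np.round(g,2))
  for daz in (0,):
   for d in (.044,.12):
    R=frame(YAW,np.radians(40),flip); g=r.solve_ik(list(FOC-R[:,2]*d),quat(R)); print("pres",flip,d,None if g is None else np.round(g,2))
```

```text
[0.64757088 0.06186435 0.30189518] [0.00111304 0.6724045  0.74018225 0.00108993] 3.9583
grasp 0 0 [-0.13  0.26 -0.18  1.91  0.05  0.98  1.24]
grasp 0 0.2 [-0.11  0.26 -0.2   1.9   0.06  0.98  1.43]
grasp 0 0.4 [-0.09  0.26 -0.22  1.9   0.07  0.98  1.62]
pres 0 0.044 None
pres 0 0.12 None
grasp 1 0 [-0.44  0.25  0.17  1.92 -0.05  0.97 -1.82]
grasp 1 0.2 [-0.41  0.25  0.14  1.92 -0.04  0.97 -1.62]
grasp 1 0.4 [-0.4   0.25  0.12  1.92 -0.04  0.97 -1.43]
pres 1 0.044 [ 0.2  -0.18  0.41  2.12 -0.66  0.89 -0.23]
pres 1 0.12 [ 0.25 -0.29  0.43  2.06 -0.56  1.04 -0.29]
```

Run:
```python
from h import *
from rig import r, readout, set_gripper
q=quat(frame(.2,0,1))
r.move_pose([*VX,.19],q); set_gripper(.055,5)
r.movel([*VX,.068],max_speed=.1)
print(readout.current_ft_force())
set_gripper(.0,5)
print(readout.current_gripper_width(),readout.current_grip_force(),readout.current_ft_force(),readout.current_ft_torque(),readout.current_position(),readout.current_time_s())
from rig import viewer
p,d=viewer.grab_frame("scene"); cv2.imwrite("pics/g.png",cv2.resize(p[150:270,230:390,::-1],None,fx=4,fy=4,interpolation=cv2.INTER_CUBIC))
```

```text
[ 0.30160096 -0.41145117 -0.32106469]
0.027182353707912964 5.00883452128619 [-0.22754629 -4.39243985  2.27579972] [-1.15956942e+00  3.48426798e-02  1.07389442e-03] [0.52789299 0.10921639 0.06813152] 8.1667
```

View pics/g.png

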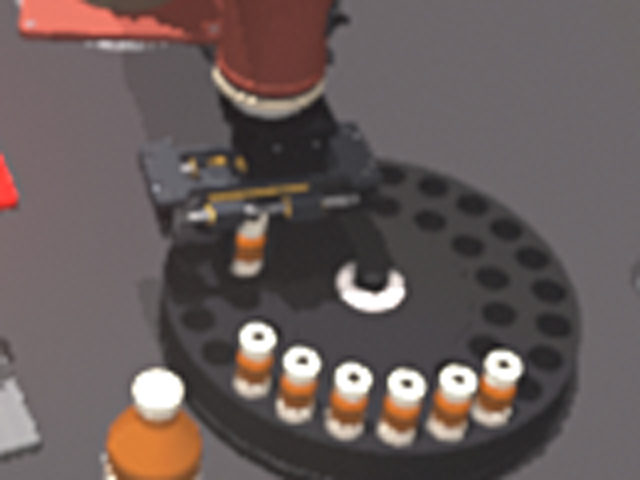

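The grip is on the vial, with a 4.4 N side load toward -y. I'll shift along y to relieve it, then firm up the grip.

Run:
```python
from h import *
from rig import r, readout, set_gripper
y=.1103
for i in range(5):
    f=readout.current_ft_force(); print(round(y,4),np.round(f,2))
    if f[1]>-.8: break
    y-=.0007; r.movel([VX[0],y,.068],max_speed=.02); r.sleep(.1)
set_gripper(.0,25); r.sleep(.2)
print(readout.current_gripper_width(),readout.current_grip_force(),readout.current_ft_force(),readout.current_position(),readout.current_time_s())
```

```text
0.1103 [-1.01 -4.97  2.98]
0.1096 [-0.75 -4.96  3.79]
0.1089 [ 0.44 -2.64  3.66]
0.1082 [ 0.92 -0.05  2.95]
0.02695691886017291 24.84983542235568 [-0.04378632  0.8495787   2.58046911] [0.52767878 0.10850624 0.06802591] 9.6833
```

Run:
```python
from h import *
from rig import r, readout, set_gripper, viewer
FOC2=FOC+[0,-.002,0]
p0=readout.current_position()
r.movel([VX[0],.1082,.30],max_speed=.12)
print(np.round(readout.current_ft_force(),2),readout.current_gripper_width())
R=frame(YAW,np.radians(40),1); q=quat(R)
r.move_pose(list(FOC2-R[:,2]*.128),q)
r.movel(list(FOC2-R[:,2]*.048),max_speed=.08); r.sleep(.3)
print(readout.current_position(),FOC2-R[:,2]*.048,readout.current_gripper_width(),np.round(readout.current_ft_force(),2),readout.current_time_s())
out=[]
for n,(y0,y1,x0,x1) in dict(scene=(160,280,170,270),top=(140,220,245,325)).items():
    p,d=viewer.grab_frame(n); np.savez(f"{n}1.npz",p=p,d=d)
    img=p[:,:,::-1].copy(); k=6; im=cv2.resize(img[y0:y1,x0:x1],None,fx=k,fy=k,interpolation=cv2.INTER_CUBIC)
    pts=proj(n,np.array([FOC2-R[:,2]*t for t in (-.09,0,.03)])); print(n,np.round(pts,1).tolist())
    for u in pts: cv2.circle(im,(int((u[0]-x0+.5)*k),int((u[1]-y0+.5)*k)),3,(0,255,0),-1)
    out.append(cv2.resize(im,(395,int(im.shape[0]*395/im.shape[1]))))
h=max(o.shape[0] for o in out); cv2.imwrite("pics/p1.png",np.hstack([cv2.copyMakeBorder(o,0,h-o.shape[0],0,0,cv2.BORDER_CONSTANT) for o in out]))
```

```text
[ 0.69 -0.28 -0.35] 0.027019534228830567
[ 0.50849191 -0.1928213   0.25706782] [ 0.50851286 -0.19265804  0.25677013] 0.02666426561131382 [-0.3   0.49 -0.28] 14.4833
scene [[210.8, 207.0], [204.7, 179.6], [202.6, 170.4]]
top [[287.6, 175.7], [294.6, 187.5], [297.1, 191.6]]
```

View pics/p1.png

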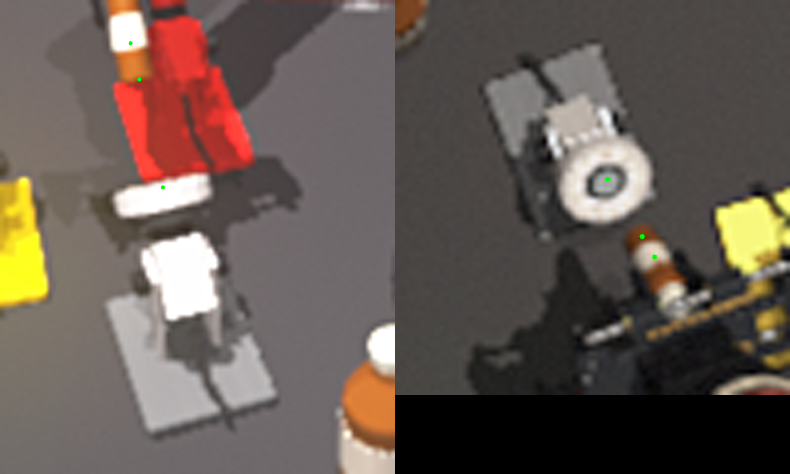

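Both views show the vial foot first toward the ring. It sits about 1 px off its predicted axis in each, so I'll measure it numerically against the ring.

Run:
```python
from h import *
from rig import viewer
R=frame(YAW,np.radians(40),1); a=-R[:,2]; F=FOC+[0,-.002,0]
ims=[]
for n,(y0,y1,x0,x1) in dict(scene=(155,215,185,245),top=(160,210,270,320)).items():
    p=np.load(f"{n}1.npz")["p"]; k=395//(x1-x0)*1.0; k=395/(x1-x0)
    im=cv2.resize(p[y0:y1,x0:x1,::-1],(395,395),interpolation=cv2.INTER_NEAREST)
    c=np.array(viewer.calibration(n)["camera_from_world"])
    # silhouettes predicted: foot circle, ring circle, body circle at 45 mm
    th=np.linspace(0,2*np.pi,60)
    circ=lambda C,rad:C+rad*(np.outer(np.cos(th),R[:,0])+np.outer(np.sin(th),R[:,1]))
    for C,rad in ((F,.01375),(F+a*.042,.01375),(F-a*.09,.038)):
        u=proj(n,circ(C,rad)); u=((u+.5-[x0,y0])*k).astype(np.int32); cv2.polylines(im,[u],True,(0,255,0),1)
    ims.append(im)
cv2.imwrite("pics/p2.png",np.hstack(ims))
```

```text
(no output)
```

View pics/p2.png

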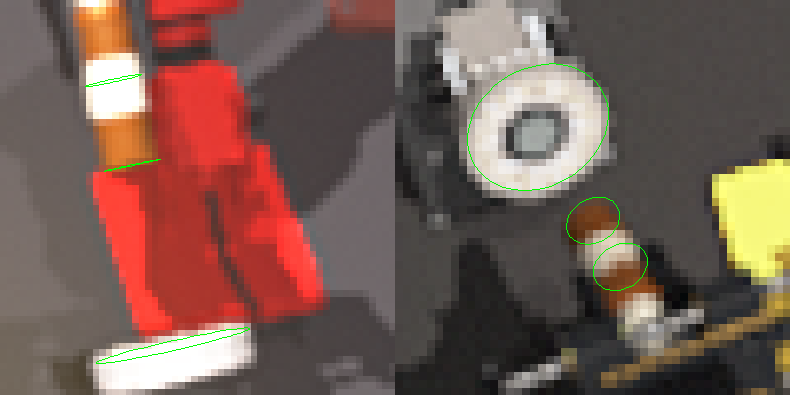

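The overlay shows the ring within about 0.3 px of prediction in both views. In the scene view the vial foot is about 0.8 px left (-y). I'll quantify this with depth masks.

```bash
cat > m.py <<'E'
from h import *
import sys
from scipy.optimize import minimize
R=frame(YAW,np.radians(40),1); a=-R[:,2]
th=np.linspace(0,2*np.pi,48)
def circ(C,rad,A):
    u=np.cross(A,[0,0,1.]);u/=np.linalg.norm(u);v=np.cross(A,u)
    return C+rad*(np.outer(np.cos(th),u)+np.outer(np.sin(th),v))
def soft(n,pts,box,S=8):
    y0,y1,x0,x1=box; m=np.zeros(((y1-y0)*S,(x1-x0)*S),np.uint8)
    u=((proj(n,pts)+.5-[x0,y0])*S*16).astype(np.int32)
    cv2.fillConvexPoly(m,cv2.convexHull(u),255,shift=4)
    return cv2.resize(m,(x1-x0,y1-y0),interpolation=cv2.INTER_AREA)/255.
def report(tag,F):
    for n in ("scene","top"):
        d=np.load(f"{n}{tag}.npz"); W=cloud(n,d["d"]); p=d["p"].astype(int)
        s=(W-F)@a; lat=np.linalg.norm((W-F)-s[...,None]*a,axis=-1)
        for what in ("vial","ring"):
            if what=="vial":
                box=(150,195,185,225) if n=="scene" else (180,205,285,310)
                obs=(s>-.02)&(s<.032)&(lat<.03); use=(s<.030)|~(lat<.035)
                C0,rad,L=F,.01375,(0,.032)
            else:
                box=(195,225,190,235) if n=="scene" else (160,192,272,305)
                e=s+.09; obs=(e>-.02)&(e<.012)&(lat<.05)&(p.min(-1)>110 if n=="scene" else True)
                C0,rad,L=F-a*.09,.038,((-.012,0) if n=="scene" else (0,0))
            y0,y1,x0,x1=box; O=obs[y0:y1,x0:x1].astype(float)
            e1=R[:,1]; e2=R[:,0]
            def cost(P):
                pts=np.vstack([circ(C0+P[0]*.01*e1+P[1]*.01*(a if what=="vial" else e2)+t*a,rad,a) for t in L])
                M=soft(n,pts,box)
                if what=="vial":  # ignore pixels beyond the far end
                    q=s[y0:y1,x0:x1]; ok=~(q>.028)|~(lat[y0:y1,x0:x1]<.05)
                    return ((M-O)**2)[ok].sum()
                return ((M-O)**2).sum()
            b=min(((cost((i,j)),i,j) for i in np.arange(-.8,.81,.1) for j in np.arange(-.8,.81,.1)))
            print(n,what,"px",int(O.sum()),"cost",round(b[0],1),"lateral(mm along tool y)",round(b[1]*10,1),"axial" if what=="vial" else "along tool x",round(b[2]*10,1))
        if 1:
            g=(s>0)&(s<.03)&(lat<.025); q=W[g]; print("  vial pts",len(q),"dir",np.round(np.linalg.svd(q-q.mean(0))[2][0],3))
print("toolx",R[:,0],"tooly",R[:,1],"a",a)
report(sys.argv[1],FOC+np.array([0,-.002,0]))
E
python3 m.py 1
```

```text
toolx [0.71225011 0.28199977 0.64278761] tooly [ 0.36812455 -0.92977649 -0.        ] a [-0.5976488  -0.2366259   0.76604444]
scene vial px 85 cost 2.5 lateral(mm along tool y) -1.0 axial 2.0
scene ring px 163 cost 36.3 lateral(mm along tool y) -0.0 along tool x 1.0
  vial pts 79 dir [-0.548 -0.163  0.821]
top vial px 40 cost 1.3 lateral(mm along tool y) -4.0 axial -1.0
top ring px 261 cost 32.9 lateral(mm along tool y) -5.0 along tool x 7.0
  vial pts 37 dir [-0.365 -0.518  0.774]
```

Run:
```python
from h import *
from rig import r, readout
R=frame(YAW,np.radians(40),1); F=FOC+[.0003,-.0012,0]
r.movel(list(F-R[:,2]*.048),max_speed=.02); r.sleep(.5)
print(readout.current_position(),F-R[:,2]*.048,readout.current_gripper_width(),readout.current_grip_force(),np.abs(readout.current_dq()).max(),readout.current_time_s())
print(r.job_done())
```

```text
[ 0.50881126 -0.19186848  0.25677165] [ 0.50881286 -0.19185804  0.25677013] 0.02650456606470838 24.869332382222638 0.0012470141500618786 15.3333
the job is handed in; nothing more can be done
None
```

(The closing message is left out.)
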